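Move the snap-in tube carrier from the transport base to the mixer

ROBOT

A 6-joint arm with a two-finger parallel gripper is mounted at the origin on a cart in front of the work surface, level with it; the furniture and walls round the work are solid. World frame = base frame: x ahead of the robot, y to its left, z up, the work surface at z = 0. Lengths are in m, angles in rad, forces in N, time in s.
With the tool pointing down it reaches from about 0.35 to 0.775 m from the base axis. Payload 7.3 kg.
Tool frame: the origin (TCP) lies at the very end of the fingers, on their centre line; the grasp point (between the pads) lies 19 mm behind it (robot.tcp_to_grasp is the distance from the TCP to the grasp point, in m); z points along the fingers, y is the direction in which the jaws open and shut (so a half turn about z gives the same grasp; the last joint's range is limited). The gripper opens to 92 mm and grips with 3 to 60 N. Pads are 19 mm wide; open, the fingers measure 130 mm over their backs; the gripper's body (75 mm by 190 mm) begins 47 mm behind the grasp point.
Start: joints at [1.002, 0.342, 1.524, -0, 1.275, -0.146], TCP at [0.215, 0.479, 0.227] pointing down, gripper open.
Joint ranges: [-2.53, 2.53], [-0.77, 2.02], [0.04, 2.7], [-1, 4.14], [0.28, 2.66], [-3.11, 3.11]. Speed limits (rad/s): [2.57, 2.57, 3.14, 3.14, 3.14, 3.14].

INTERFACE

Orientations are given as [roll, pitch, yaw] about the fixed x, y, z axes, in that order (R = Rz(yaw) Ry(pitch) Rx(roll)).
In Python, from cell import robot gives the robot as it stands.
- The arm moves only by the tool arm_command, never from a script. Its argument "motion" is a list that holds one entry, the list of rows, each a list of 7 numbers: the turn, a rotation vector about the tool's x, y, z in units of 90 degrees (1.0 is 90 degrees), then the shift along the tool's x, y, z in units of 30 cm (1.0 is 30 cm), then the opening, from -1 (shut) to 1 (fully open). In form: [[[wx, wy, wz, tx, ty, tz, grip], ...]]. A call has 1 to 8 rows; each row is the pose to reach, as a shift and turn from the pose commanded when the call began, along the tool's axes at that moment; what a row does not reach only later rows make up. A row lasts 1/10 s, in which the tool goes at most 50 mm and 8.59 degrees, less where a joint would pass 70% of its speed; a pose out of reach is approached as far as the arm can. A call with a number of a shift or a turn outside -1 to 1 is refused whole. A call with a gripper value outside its range is refused whole. The fingers move at their own pace and stop on an object; "grip_force" is the grip in N (left out, the last holds). Time passes only in rows, so rows that repeat a pose let the fingers close. It gives the time, the measured TCP pose, the force and the opening at its end, in the units of the state.
- robot.observe(): the state, without advancing time (a new reading comes with each control period).
- robot.read_camera(name): name is "scene" or "top" or "wrist"; returns a dict with "image" (400x640x3 uint8, red, green, blue), "z_map" (400x640 float32, m along the optical axis (not along the pixel's ray), 0 where there is no reading), "fov_y" (degrees; the focal length in pixels is half the picture's height over the tangent of half this angle, whatever the lens; pixels are square), "cx", "cy" (the principal point, pixels), "k1" (the pictures are not rectified: a ray, as slopes to the right and down, at radius r is drawn at 1 + k1 r^2 times it, then the intrinsics apply), "cam_to_world" (4x4, takes a point from camera to world coordinates). Camera axes: x right, y down, z forward; pixel columns grow to the right and rows downward; lengths in m; the calibration is good to about 2 mm. A picture is of the moment at which its call begins.
- robot.hand_in(): hands the job in, once; it reports no verdict.
The state is a dict: "time": time; "qpos": joint angles; "qvel": joint speeds; "joint_efforts": joint torques, N m; "tool_pos": TCP position; "tool_rot": TCP orientation; "contact_force": force on the tool from outside, world axes, zero at the start; "torque": the same for the moment, N m; "opening": finger opening in m.
Only numpy, scipy, OpenCV 4.12 (cv2) and the standard library are available. Lean on these libraries where they do the work, as an engineer would, in place of code of your own. Each camera call takes 0.05 s, during which the arm holds its last target.

TASK

The sample tubes have arrived in the blue transport base: pinch the two orange spring tabs of the tube carrier together to free it, draw it straight out, lower it with the tabs still pinched into the dark well of the tube mixer, feel your way in and press it fully down against the spring, then let go so that both tabs snap out under the rim and it stays down by itself. The tabs and the mixer's platform are delicate: squeeze and press only as hard as needed and force nothing. Keep the tubes upright and leave everything else on the bench where it is.

Things in the scene. Friction and masses are not known exactly. Their poses are not given: they have to be found in the camera images.
- carrier: light grey tube carrier, 88 x 62 x 78 mm, 0.22 kg, with eight white-capped microtubes (tops at 57 mm) and two orange spring tabs. Origin: centre of its underside; z up, x its long side, y from tab to tab. Below z = 35.5 mm it is a plug of 76 x 44 mm, foot bevelled 3 x 6 mm, 1.2 mm free all round in a well; a deck 88 mm long (z 35.5 to 41) overhangs the well's ends. Fits either way round.
- carrier_grip (a point): point in the carrier midway between the two tab pads, 61 mm above its underside, 27 mm above the rim of the well it is latched in; its axes are the carrier's
- tab_left (a joint): orange tab on the carrier's +y side, hinged at the underside: 0 sprung out, 0.13 rad pressed in to its stop. Its ribbed pad is 22 mm wide along x, z from 43 to 78 mm; the outer face is 29 mm from the carrier's middle when out, 21 mm (and upright) when in. Pressing it takes 1 N at first, 4 N at the stop.
- tab_right (a joint): the same tab on the carrier's -y side, 0 out, 0.13 rad in. Each tab has a barb on its outer side, 30 mm above the carrier's underside, that catches 3 mm under the rim of a well and is free of it beyond 0.11 rad; forced past the rim with the tabs free it strains platform and catches, so it goes in pinched as well.
- transport_base: blue cold-transport block, 120 x 92 x 52 mm, fixed, with a dark rubber bumper and one rectangular well, in which the carrier starts latched. Origin: centre of its underside, z up, x the long side of the well
- base_seat (a point): where the carrier's origin lies when latched in the transport base: 34 mm below the rim, 18 mm above the bench; axes of the base. A sprung metal plate in the floor lifts the carrier 5 mm when the tabs are pinched
- mixer_plate (a joint): sprung metal plate in the floor of the mixer's well, which keeps the carrier from rattling: 0 up, 0.005 m pressed down with the carrier at the seat, 0.0065 at the hard stop. Pushes up 3.5 N at first, 6 N at the seat. A carrier let go unlatched stands at least 5 mm proud with the plate up; the barbs go under the rim only with the plate pressed beyond 0.0055
- mixer: tube mixer, fixed: low white housing 160 x 124 x 33 mm, sloping panel on its -x side (display, black knob, green button); on it a dark grey shaking platform 104 x 84 mm with an empty well. The platform is locked where it was last left: its top 80 to 92 mm above the bench, up to 3 mm off centre along x and y; this pose does not show it. Origin: on the bench under mixer_seat; z up, x along the well
- mixer_seat (a point): where the carrier's origin lies when latched in the mixer with the platform in mid position (top 86 mm above the bench): 34 mm below the platform's top. Axes of the mixer. The true seat is up to 3 mm off in x and y and 6 mm in z. Well: 78.4 x 46.4 mm, lead-in 3 mm wide and 5 deep (2 x 2 at the catches). Hard stop (deck on platform) 1.5 mm below the true seat
- flask: conical glass flask with blue liquid, 61 x 99 mm; bystander; origin at its underside
- beaker_small: small glass beaker, 61 x 68 mm; bystander; origin at its underside
- sample_jar: glass jar with black screw lid, 55 x 82 mm; bystander; origin at its underside
- marker: white marker pen with blue cap lying on the bench, 130 x 11 mm; bystander
- petri_2: empty glass petri dish, 93 x 16 mm; bystander; origin at its underside
- tape_1: roll of tan tape, 96 x 48 mm; bystander; origin at its underside
Mind the look-alikes: they are no part of the job. What is shaped like the carrier but green is not meant.

How it is judged:
By the outcome, as a careful person would: the job done as asked, in the order asked, and still so for the second after the job is handed in, with the robot touching nothing.
It also fails if it takes over 54 s, if anything falls off the work surface, if the arm or the gripper's body presses on something with over 40 N, if the wrist force passes 120 N, or if a joint passes its speed limit or range.

## Working session

There is one attempt and no reset: what is moved stays moved. The work goes in short steps, Python scripts to look and compute and a tool call to move; the robot and the scene stay as the last step left them, time stands still between calls to the robot, and variables do not carry over. Pictures are saved under pics/ and viewed, and the job is handed in when it is done.

Besides the shell and the picture viewer there is one more tool, called after ">>>" by a JSON object that holds its "method" and its "body". arm_command: Moves the arm, as the interface text tells. Its arguments: {"type":"object","properties":{"motion":{"type":"array"},"grip_force":{"type":"number"}},"required":["motion"]}

```bash
ls; mkdir -p pics; cat > h.py <<'E'
import numpy as np, cv2
from cell import robot
def cam(n):
    d=robot.read_camera(n); return d
def save(img,f): cv2.imwrite('pics/'+f,img[:,:,::-1])
def foc(d): return d['image'].shape[0]/2/np.tan(np.radians(d['fov_y'])/2)
def cloud(d):
    f=foc(d);h,w=d['z_map'].shape
    K=np.array([[f,0,d['cx']],[0,f,d['cy']],[0,0,1.]])
    u,v=np.meshgrid(np.arange(w),np.arange(h))
    p=np.stack([u,v],-1).reshape(-1,1,2).astype(np.float64)
    r=cv2.undistortPoints(p,K,np.array([d['k1'],0,0,0,0.])).reshape(h,w,2)
    z=d['z_map'].astype(float)
    P=np.stack([r[...,0]*z,r[...,1]*z,z,np.ones_like(z)],-1)
    W=P@d['cam_to_world'].T
    W=W[...,:3]; W[z==0]=np.nan
    return W
def proj(d,X):
    f=foc(d);K=np.array([[f,0,d['cx']],[0,f,d['cy']],[0,0,1.]])
    T=np.linalg.inv(d['cam_to_world']);X=np.atleast_2d(X)
    return cv2.projectPoints(X@T[:3,:3].T+T[:3,3],np.zeros(3),np.zeros(3),K,np.array([d['k1'],0,0,0,0.]))[0].reshape(-1,2)
E
cat > a.py <<'E'
from h import *
import pickle
for n in ['scene','top','wrist']:
    d=cam(n); save(d['image'],n+'0.png'); pickle.dump(d,open(n+'0.pkl','wb'))
    print(n,d['fov_y'],d['k1'],d['cam_to_world'].round(3).tolist())
print(robot.observe())
E
python3 a.py
```

```text
pics
scene 46.784131035406375 -0.1320087591521098 [[0.597, -0.338, 0.727, -0.732], [-0.802, -0.245, 0.545, -0.785], [-0.006, -0.909, -0.418, 0.814], [0.0, 0.0, 0.0, 1.0]]
top 43.24132871715504 -0.01307699541448037 [[0.03, -0.976, 0.214, 0.22], [-1.0, -0.029, 0.009, 0.189], [-0.003, -0.214, -0.977, 1.636], [0.0, 0.0, 0.0, 1.0]]
wrist 71.78336268129873 -0.03752406371927855 [[0.411, 0.873, 0.261, 0.145], [0.912, -0.393, -0.12, 0.511], [-0.002, 0.287, -0.958, 0.384], [0.0, 0.0, 0.0, 1.0]]
{'time': 0.15, 'qpos': array([ 1.00197545e+00,  3.42559772e-01,  1.52478844e+00,  5.90890742e-06,
        1.27538234e+00, -1.45983861e-01]), 'qvel': array([ 2.04029993e-03, -4.09952969e-03, -3.49395576e-03,  3.88744239e-05,
       -1.38008722e-03,  8.35386860e-04]), 'joint_efforts': array([ 1.30188517e-03, -4.31469727e+01, -2.44354016e+01,  7.16490252e-02,
        5.37003775e-02, -7.91513457e-05]), 'tool_pos': array([0.21524275, 0.47852406, 0.22620931]), 'tool_rot': array([-3.14046769e+00, -1.71115404e-04,  2.71875381e+00]), 'contact_force': array([ 0.03413395,  0.17022726, -0.5051115 ]), 'torque': array([ 0.00214076, -0.0351641 ,  0.01553892]), 'opening': 0.09178833351418685}
```

View pics/scene0.png

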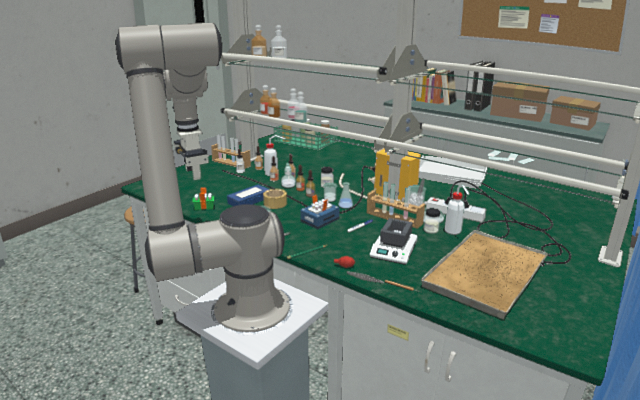

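View pics/top0.png

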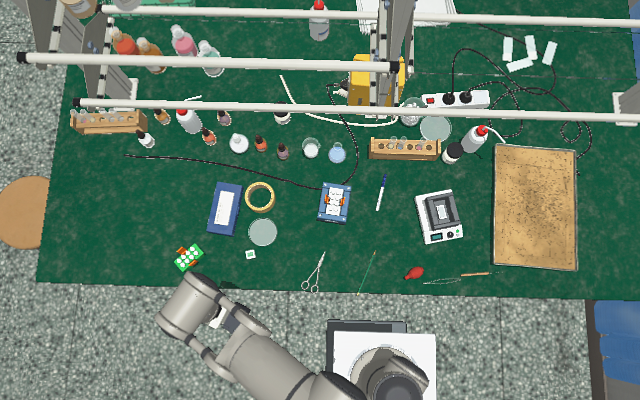

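View pics/wrist0.png

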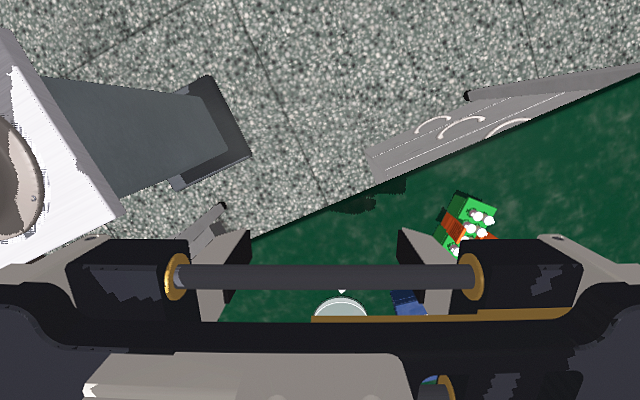

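Candidates in the top view: the green carrier at (188,257) is the decoy. The blue box with a white label at (225,208) holds no carrier. The blue base with the grey carrier is at (334,202), which is my choice. The mixer is at (439,216). I'll check these in a close crop.

```bash
cat > b.py <<'E'
from h import *
import pickle
d=pickle.load(open('top0.pkl','rb'))
a=cv2.resize(d['image'][170:235,305:365],None,fx=6.6,fy=6.6,interpolation=cv2.INTER_CUBIC)
b=cv2.resize(d['image'][180:250,405:475],None,fx=6,fy=6,interpolation=cv2.INTER_CUBIC)
h=min(a.shape[0],b.shape[0]); save(np.hstack([a[:h],b[:h]]),'crop0.png')
W=cloud(d)
for v in range(178,226,3):
    print(v,[tuple((W[v,u]*1000).round().astype(int)) if np.isfinite(W[v,u,0]) else None for u in range(316,353,6)])
for v in range(188,246,3):
    print(v,[tuple((W[v,u]*1000).round().astype(int)) if np.isfinite(W[v,u,0]) else None for u in range(412,468,6)])
E
python3 b.py
```

```text
178 [(np.int64(640), np.int64(231), np.int64(1)), (np.int64(642), np.int64(211), np.int64(-2)), (np.int64(643), np.int64(191), np.int64(-6)), (np.int64(644), np.int64(171), np.int64(-6)), (np.int64(642), np.int64(151), np.int64(5)), (np.int64(641), np.int64(131), np.int64(8)), (np.int64(644), np.int64(111), np.int64(-1))]
181 [(np.int64(631), np.int64(231), np.int64(-2)), (np.int64(630), np.int64(211), np.int64(5)), (np.int64(632), np.int64(191), np.int64(-3)), (np.int64(633), np.int64(171), np.int64(-6)), (np.int64(632), np.int64(151), np.int64(1)), (np.int64(629), np.int64(131), np.int64(15)), (np.int64(634), np.int64(111), np.int64(0))]
184 [(np.int64(620), np.int64(231), np.int64(1)), (np.int64(623), np.int64(211), np.int64(-11)), (np.int64(609), np.int64(191), np.int64(49)), (np.int64(609), np.int64(171), np.int64(52)), (np.int64(619), np.int64(151), np.int64(15)), (np.int64(623), np.int64(131), np.int64(0)), (np.int64(624), np.int64(110), np.int64(-2))]
187 [(np.int64(610), np.int64(230), np.int64(-1)), (np.int64(599), np.int64(210), np.int64(47)), (np.int64(598), np.int64(190)
[... 12843 characters left out ...]
np.int64(438), np.int64(-187), np.int64(-3)), (np.int64(438), np.int64(-205), np.int64(3)), (np.int64(440), np.int64(-227), np.int64(-6)), (np.int64(440), np.int64(-246), np.int64(-6)), (np.int64(440), np.int64(-265), np.int64(-2))]
245 [(np.int64(425), np.int64(-88), np.int64(-2)), (np.int64(426), np.int64(-108), np.int64(0)), (np.int64(426), np.int64(-126), np.int64(3)), (np.int64(426), np.int64(-145), np.int64(6)), (np.int64(427), np.int64(-166), np.int64(2)), (np.int64(428), np.int64(-186), np.int64(0)), (np.int64(428), np.int64(-204), np.int64(4)), (np.int64(430), np.int64(-226), np.int64(-6)), (np.int64(430), np.int64(-245), np.int64(-3)), (np.int64(431), np.int64(-265), np.int64(-5))]
```

View pics/crop0.png

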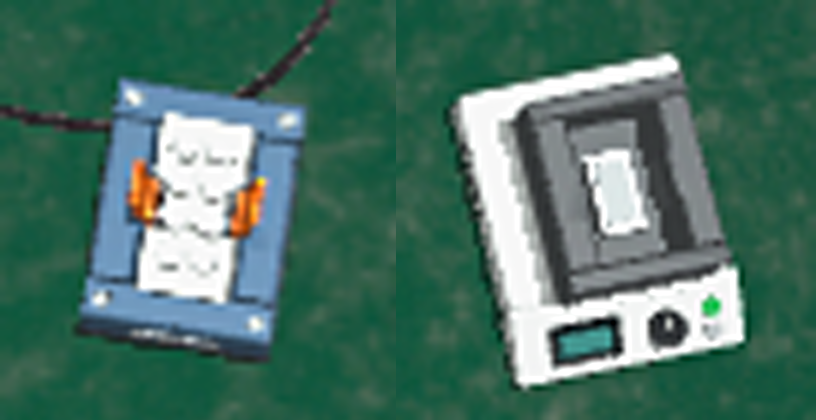

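The crop confirms it. Left is the blue base with the light grey carrier, orange tabs at crop (145,195) and (250,205). Right is the mixer with its empty dark well and sprung plate at crop (617,190). I'll move above the carrier for a close wrist view.

```bash
cat >> h.py <<'E'
from scipy.spatial.transform import Rotation as Ro
def plan(p,yaw,down=True):
    s=robot.observe(); R0=Ro.from_euler('xyz',s['tool_rot'])
    R1=Ro.from_euler('xyz',[np.pi,0,yaw])
    w=(R0.inv()*R1).as_rotvec()/(np.pi/2)
    t=R0.inv().apply(np.array(p)-s['tool_pos'])/0.3
    print('turn',w.round(4),'shift',t.round(4),'deg',np.degrees(w*np.pi/2).round(2),'mm',(t*300).round(1))
    print('state t',round(s['time'],2),s['tool_pos'].round(4),np.degrees(s['tool_rot']).round(2),'F',s['contact_force'].round(2),'T',s['torque'].round(3),'op',round(s['opening'],4))
E
python3 -c "
from h import *
plan([.547,.170,.22],np.radians(169))"
```

```text
turn [-0.0007 -0.0002 -0.147 ] shift [-1.4305 -0.484   0.021 ] deg [ -0.06  -0.02 -13.23] mm [-429.1 -145.2    6.3]
state t 0.15 [0.2152 0.4785 0.2262] [-1.7994e+02 -1.0000e-02  1.5577e+02] F [ 0.03  0.17 -0.51] T [ 0.002 -0.035  0.016] op 0.0918
```

>>> {"method": "arm_command", "body": {"motion": [[[0, 0, -0.02, -0.1, -0.034, 0, 1], [0, 0, -0.04, -0.24, -0.08, 0, 1], [0, 0, -0.06, -0.38, -0.13, 0, 1], [0, 0, -0.08, -0.52, -0.176, 0, 1], [0, 0, -0.1, -0.66, -0.223, 0, 1], [0, 0, -0.12, -0.8, -0.27, 0, 1], [0, 0, -0.14, -0.92, -0.311, 0, 1], [0, 0, -0.147, -1.0, -0.338, 0.01, 1]]]}}

```text
time: 0.95
tool_pos: [0.4492, 0.2612, 0.2238]
tool_rot: [-3.142, 0.001, 2.949]
contact_force: [-0.4, 0.1, -0.3]
opening: 0.0918
```

```bash
python3 -c "
from h import *
plan([.547,.170,.22],np.radians(169))"
```

```text
turn [-0.      0.0004 -0.0005] shift [-0.3782 -0.236   0.0128] deg [-0.    0.04 -0.04] mm [-113.5  -70.8    3.8]
state t 0.95 [0.4492 0.2612 0.2238] [-1.8000e+02  4.0000e-02  1.6896e+02] F [-0.35  0.1  -0.3 ] T [ 0.055 -0.023  0.007] op 0.0918
```

>>> {"method": "arm_command", "body": {"motion": [[[0, 0, 0, -0.13, -0.08, 0, 1], [0, 0, 0, -0.26, -0.16, 0, 1], [0, 0, 0, -0.35, -0.22, 0, 1], [0, 0, 0, -0.375, -0.235, 0, 1], [0, 0, 0, -0.375, -0.235, 0, 1], [0, 0, 0, -0.375, -0.235, 0, 1]]]}}

```text
time: 1.55
tool_pos: [0.5435, 0.1733, 0.2235]
tool_rot: [3.141, -0.001, 2.95]
contact_force: [-0.0, -0.2, -1.5]
opening: 0.0919
```

```bash
cat > c.py <<'E'
from h import *
import pickle,sys
n=sys.argv[1]
d=cam('wrist'); save(d['image'],n+'.png'); pickle.dump(d,open(n+'.pkl','wb'))
plan([.547,.170,.22],np.radians(169))
E
python3 c.py w1
```

```text
turn [ 0.0001 -0.0006  0.0008] shift [-0.0143 -0.0095  0.0122] deg [ 0.01 -0.05  0.07] mm [-4.3 -2.9  3.7]
state t 1.6 [0.5433 0.1736 0.2237] [ 1.7999e+02 -5.0000e-02  1.6907e+02] F [-0.76 -0.23 -0.56] T [0.009 0.019 0.021] op 0.0913
```

View pics/w1.png

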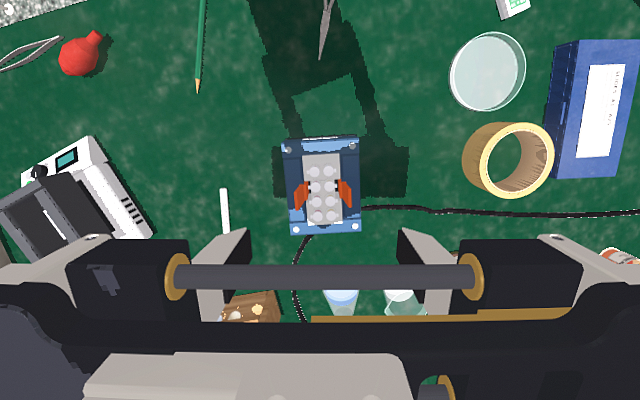

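```bash
cat > e.py <<'E'
from h import *
import pickle
d=pickle.load(open('w1.pkl','rb'))
c=d['image'][125:245,270:380]
save(cv2.resize(c,None,fx=5,fy=5,interpolation=cv2.INTER_CUBIC),'w1c.png')
E
python3 e.py
```

```text
(no output)
```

View pics/w1c.png

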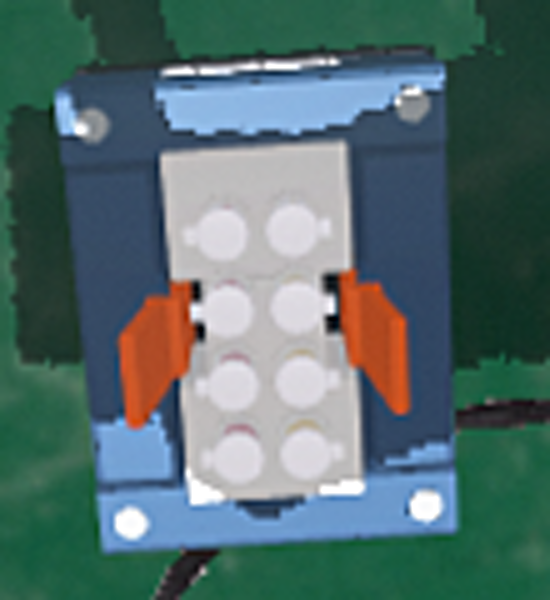

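```bash
cat >> h.py <<'E'
def ray(d,px,z):
    f=foc(d);K=np.array([[f,0,d['cx']],[0,f,d['cy']],[0,0,1.]])
    r=cv2.undistortPoints(np.array(px,float).reshape(-1,1,2),K,np.array([d['k1'],0,0,0,0.])).reshape(-1,2)
    D=np.c_[r,np.ones(len(r))]@d['cam_to_world'][:3,:3].T; o=d['cam_to_world'][:3,3]
    return o+D*((z-o[2])/D[:,2])[:,None]
def quad(P,label=''):
    # corners ordered: a,b (one end), c,d (other end) around
    c=P.mean(0); 
    e1=(P[0]+P[1]-P[2]-P[3])/2; e2=(P[0]+P[3]-P[1]-P[2])/2
    print(label,'centre',(c*1000).round(1),'len',(np.linalg.norm(e1[:2])*1000).round(1),np.degrees(np.arctan2(e1[1],e1[0])).round(2),'wid',(np.linalg.norm(e2[:2])*1000).round(1),np.degrees(np.arctan2(e2[1],e2[0])).round(2))
E
cat > e2.py <<'E'
from h import *
import pickle
d=pickle.load(open('w1.pkl','rb'))
f=lambda L:np.array(L)/5-.4+[270,125]
quad(ray(d,f([(58,92),(445,65),(458,530),(102,550)]),.052),'rim')
quad(ray(d,f([(91,125),(411,103),(427,506),(131,522)]),.0525),'screws')
quad(ray(d,f([(161,152),(347,142),(363,490),(188,500)]),.059),'deck')
W=cloud(d)
for n,(x0,x1,y0,y1) in {'rimL':(80,130,200,270),'rimR':(400,440,250,330),'deck':(180,330,170,195)}.items():
    y,x=np.mgrid[y0:y1:5,x0:x1:5]; print(n,np.nanmedian(W[125+y//5,270+x//5,2]))
caps=[(222,234),(293,229),(225,309),(296,307),(233,385),(302,380),(239,457),(306,452)]
C=ray(d,f(caps),.075);print((C*1000).round(1),(C.mean(0)*1000).round(1))
T=ray(d,f([(158,298),(120,340),(135,428),(190,360)]),.094)
E
python3 e2.py
```

```text
rim centre [553.3 170.4  52. ] len 117.6 172.35 wid 91.6 -97.32
screws centre [553.6 170.1  52.5] len 101.9 172.79 wid 75.9 -97.41
deck centre [553.1 170.2  59. ] len 87.1 172.32 wid 43.6 -97.73
rimL 0.05159300083765095
rimR 0.05168257843816165
deck 0.05853360210640274
[[525.7 165.8  75. ]
 [527.6 181.7  75. ]
 [542.9 163.   75. ]
 [545.5 179.   75. ]
 [561.1 161.2  75. ]
 [562.9 177.1  75. ]
 [578.8 159.   75. ]
 [580.6 174.7  75. ]] [553.2 170.2  75. ]
```

Carrier centre measured at (553.3, 170.3) mm with the long axis at -7.6°. Before grasping I'll survey the mixer with the empty gripper.

```bash
python3 -c "
from h import *
plan([.525,-.165,.22],np.radians(190))"
```

```text
turn [ 2.000e-04 -5.000e-04 -2.325e-01] shift [-0.154  -1.1199  0.0119] deg [ 2.000e-02 -5.000e-02 -2.093e+01] mm [ -46.2 -336.     3.6]
state t 1.6 [0.5433 0.1736 0.2237] [ 1.7999e+02 -5.0000e-02  1.6907e+02] F [-0.76 -0.23 -0.56] T [0.009 0.019 0.021] op 0.0913
```

>>> {"method": "arm_command", "body": {"motion": [[[0, 0, -0.03, -0.015, -0.1, 0, 1], [0, 0, -0.07, -0.035, -0.25, 0, 1], [0, 0, -0.11, -0.055, -0.4, 0, 1], [0, 0, -0.15, -0.08, -0.55, 0, 1], [0, 0, -0.18, -0.1, -0.7, 0, 1], [0, 0, -0.21, -0.12, -0.83, 0, 1], [0, 0, -0.23, -0.13, -0.93, 0, 1], [0, 0, -0.2325, -0.14, -1.0, 0, 1]]]}}

```text
time: 2.4
tool_pos: [0.5278, -0.1305, 0.224]
tool_rot: [-3.141, 0.0, -2.967]
contact_force: [0.5, 0.9, 0.3]
opening: 0.0918
```

>>> {"method": "arm_command", "body": {"motion": [[[0, 0, 0, 0, -0.12, 0, 1], [0, 0, 0, 0, -0.12, 0, 1], [0, 0, 0, 0, -0.12, 0, 1]]]}}

```text
time: 2.7
tool_pos: [0.5344, -0.1644, 0.2237]
tool_rot: [3.141, -0.0, -2.968]
contact_force: [0.1, -0.1, 0.1]
opening: 0.092
```

```bash
python3 c.py m1; python3 - <<'E'
from h import *
import pickle
d=pickle.load(open('top0.pkl','rb'))
c=cv2.imread('pics/m1.png')
cv2.imwrite('pics/m1c.png',cv2.resize(c[90:250,240:400],None,fx=3.7,fy=3.7,interpolation=cv2.INTER_CUBIC))
E
```

```text
turn [ 5.000e-04 -2.000e-04  2.333e-01] shift [-0.2345  1.0887  0.0134] deg [ 5.000e-02 -1.000e-02  2.099e+01] mm [-70.3 326.6   4. ]
state t 2.75 [ 0.5344 -0.1639  0.2237] [ 1.7995e+02 -1.0000e-02 -1.7001e+02] F [-0.6  -0.38  0.6 ] T [0.054 0.031 0.026] op 0.0919
```

View pics/m1.png

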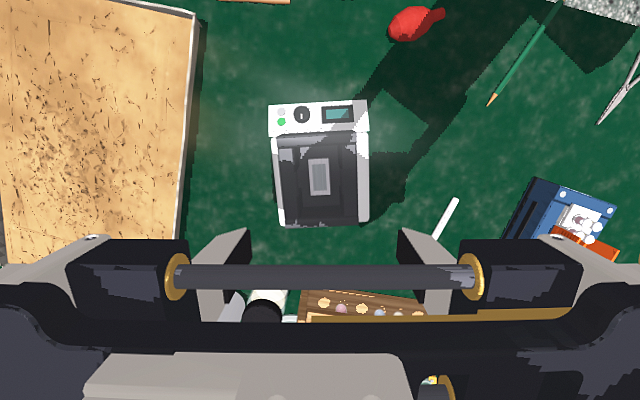

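View pics/m1c.png

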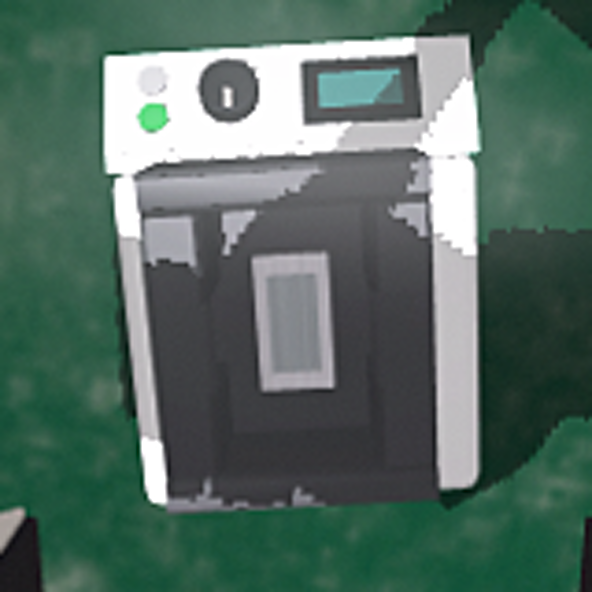

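```bash
python3 - <<'E'
from h import *
import pickle
d=pickle.load(open('m1.pkl','rb'))
c=d['image'][125:230,265:375]
g=(255*np.clip(c/140.,0,1)**.6).astype(np.uint8)
im=cv2.resize(g,None,fx=5.5,fy=5.5,interpolation=cv2.INTER_CUBIC); save(im,'m1d.png')
W=cloud(d)
z=W[125:230,265:375,2]
zz=cv2.applyColorMap((255*np.clip(z/.1,0,1)).astype(np.uint8),cv2.COLORMAP_JET)
cv2.imwrite('pics/m1z.png',cv2.resize(zz,None,fx=5.5,fy=5.5,interpolation=cv2.INTER_NEAREST))
h,b=np.histogram(z,np.arange(0,.11,.002));print([(round(x,3),n) for x,n in zip(b,h)])
E
```

```text
[(np.float64(0.0), np.int64(546)), (np.float64(0.002), np.int64(1)), (np.float64(0.004), np.int64(0)), (np.float64(0.006), np.int64(0)), (np.float64(0.008), np.int64(0)), (np.float64(0.01), np.int64(0)), (np.float64(0.012), np.int64(0)), (np.float64(0.014), np.int64(0)), (np.float64(0.016), np.int64(0)), (np.float64(0.018), np.int64(0)), (np.float64(0.02), np.int64(0)), (np.float64(0.022), np.int64(0)), (np.float64(0.024), np.int64(6)), (np.float64(0.026), np.int64(60)), (np.float64(0.028), np.int64(217)), (np.float64(0.03), np.int64(876)), (np.float64(0.032), np.int64(1073)), (np.float64(0.034), np.int64(32)), (np.float64(0.036), np.int64(0)), (np.float64(0.038), np.int64(0)), (np.float64(0.04), np.int64(0)), (np.float64(0.042), np.int64(0)), (np.float64(0.044), np.int64(0)), (np.float64(0.046), np.int64(6)), (np.float64(0.048), np.int64(714)), (np.float64(0.05), np.int64(937)), (np.float64(0.052), np.int64(44)), (np.float64(0.054), np.int64(35)), (np.float64(0.056), np.int64(40)), (np.float64(0.058), np.int64(98)), (np.float64(0.06), np.int64(604)), (np.float64(0.062), np.int64(153)), (np.float64(0.064), np.int64(35)), (np.float64(0.066), np.int64(39)), (np.float64(0.068), np.int64(44)), (np.float64(0.07), np.int64(48)), (np.float64(0.072), np.int64(45)), (np.float64(0.074), np.int64(37)), (np.float64(0.076), np.int64(43)), (np.float64(0.078), np.int64(45)), (np.float64(0.08), np.int64(46)), (np.float64(0.082), np.int64(44)), (np.float64(0.084), np.int64(139)), (np.float64(0.086), np.int64(376)), (np.float64(0.088), np.int64(2047)), (np.float64(0.09), np.int64(1721)), (np.float64(0.092), np.int64(10)), (np.float64(0.094), np.int64(0)), (np.float64(0.096), np.int64(0)), (np.float64(0.098), np.int64(0)), (np.float64(0.1), np.int64(0)), (np.float64(0.102), np.int64(0)), (np.float64(0.104), np.int64(0)), (np.float64(0.106), np.int64(0))]<stdin>:9: RuntimeWarning: invalid value encountered in cast
```

View pics/m1d.png

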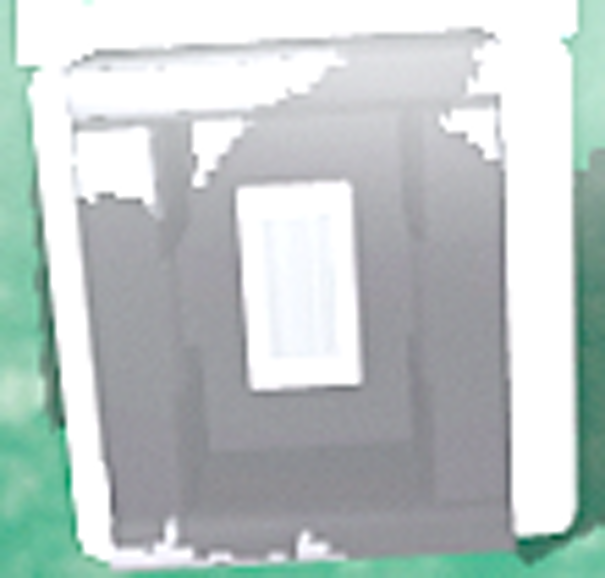

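View pics/m1z.png

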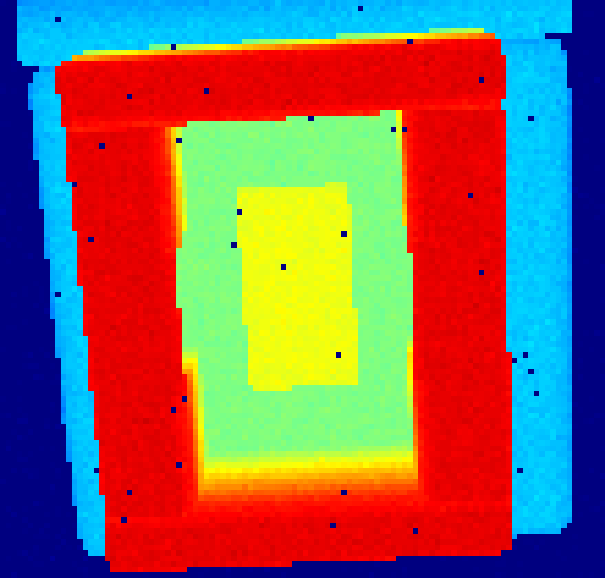

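```bash
python3 - <<'E'
from h import *
import pickle
d=pickle.load(open('m1.pkl','rb'))
W=cloud(d)[125:230,265:375].reshape(-1,3)
P=W[(W[:,2]>.0875)]
print('topz',np.median(P[:,2]),'bench',np.median(W[W[:,2]<.01,2]),'floor',np.median(W[(W[:,2]>.046)&(W[:,2]<.052),2]),'plate',np.median(W[(W[:,2]>.058)&(W[:,2]<.063),2]))
r=cv2.minAreaRect((P[:,:2]*1000).astype(np.float32));print(r)
# refine: edges in rotated frame
from scipy.optimize import minimize_scalar
c=np.array(r[0])
for yaw in [9,10,11,12]:
    a=np.radians(yaw);e=np.array([[np.cos(a),np.sin(a)],[-np.sin(a),np.cos(a)]])
    Q=(P[:,:2]*1000-c)@e.T
    out=[]
    # outer y edges per x bin
    xs=np.arange(-45,46,5)
    lo=[];hi=[];ilo=[];ihi=[]
    for x in xs:
        y=Q[abs(Q[:,0]-x)<2.5,1]; lo.append(y.min());hi.append(y.max())
        if abs(x)<36: ilo.append(y[y<0].max());ihi.append(y[y>0].min())
    ys=np.arange(-35,36,5);xl=[];xh=[];xil=[];xih=[]
    for yv in ys:
        x=Q[abs(Q[:,1]-yv)<2.5,0];xl.append(x.min());xh.append(x.max())
        if abs(yv)<20: xil.append(x[x<0].max());xih.append(x[x>0].min())
    sl=lambda t,v:round(np.degrees(np.arctan(np.polyfit(t,v,1)[0])),2)
    print(yaw,'slopes',sl(xs,lo),sl(xs,hi),sl(ys,xl),sl(ys,xh),'y',np.median(lo).round(1),np.median(hi).round(1),'x',np.median(xl).round(1),np.median(xh).round(1))
    print('  inner y',np.round(ilo,1),np.round(ihi,1),'x',np.round(xil,1),np.round(xih,1))
E
```

```text
topz 0.08990017756468763 bench -0.0003838811784131757 floor 0.050110404080487114 plate 0.0611189057084946
((529.3961791992188, -171.265380859375), (104.17743682861328, 84.24375915527344), 13.045116424560547)
9 slopes 4.28 3.74 -4.17 -4.18 y -41.8 41.1 x -51.8 52.0
  inner y [-26.9 -27.1 -26.1 -27.  -25.2 -24.  -24.1 -23.1 -23.1 -23.1 -22.3 -23.4
 -22.4 -22.3 -21.4] [22.5 22.7 22.9 23.1 23.2 23.3 23.4 23.6 23.7 23.9 26.3 25.5 26.7 26.8
 27.1] x [-39.2 -40.2 -40.3 -41.4 -41.5 -41.6 -41.6] [41.7 40.3 41.  40.2 39.9 39.7 39.8]
10 slopes 3.24 2.74 -3.18 -3.15 y -41.8 41.0 x -51.8 51.8
  inner y [-26.3 -25.6 -25.7 -26.6 -24.9 -23.8 -24.  -23.1 -23.2 -23.2 -22.5 -23.7
 -22.8 -22.8 -22. ] [23.1 23.2 23.3 24.4 23.4 23.4 23.6 23.6 23.7 23.8 26.  25.1 26.3 26.3
 26.5] x [-39.5 -40.4 -40.4 -41.5 -41.5 -41.4 -41.4] [41.4 40.1 41.  40.2 40.  39.9 40.1]
11 slopes 2.24 1.74 -2.16 -2.35 y -41.5 41.1 x -51.8 51.4
  inner y [-25.8 -25.1 -25.3 -25.6 -24.7 -23.6 -23.9 -23.1 -23.3 -23.4 -22.8 -24.
 -23.3 -23.3 -22.6] [23.7 23.7 23.8 23.7 23.7 23.6 23.6 23.6 23.6 23.6 25.8 24.7 25.8 25.8
 25.9] x [-39.7 -40.6 -40.5 -41.5 -41.4 -41.2 -41.2] [41.1 40.  40.9 40.1 40.1 40.1 40.4]
12 slopes 1.2 0.76 -1.29 -1.48 y -41.7 41.2 x -51.7 51.5
  inner y [-25.2 -24.6 -24.8 -25.2 -23.4 -23.5 -23.8 -23.1 -23.4 -23.5 -23.  -24.3
 -23.8 -23.8 -23.2] [24.4 24.2 24.2 24.1 23.9 23.8 23.7 23.6 23.5 23.4 23.4 24.4 25.4 25.3
 25.2] x [-40.  -40.8 -40.6 -41.5 -41.3 -41.  -40.9] [40.9 39.8 40.8 40.2 40.1 40.3 40.6]
```

Mixer platform: centre (529.4, -171.3) mm, yaw 13.0°, top about 90 mm above the bench. The fitted rectangle, 104.2 x 84.2 mm, matches the given size. That puts the seat z at about 56 mm. Back to the carrier.

```bash
python3 -c "
from h import *
plan([.5533,.1702,.15],np.radians(172.4))"
```

```text
turn [ 5.000e-04 -1.000e-04  1.955e-01] shift [-0.2553  1.0855  0.2467] deg [ 5.000e-02 -1.000e-02  1.759e+01] mm [-76.6 325.7  74. ]
state t 2.75 [ 0.5344 -0.1639  0.2237] [ 1.7995e+02 -1.0000e-02 -1.7001e+02] F [-0.6  -0.38  0.6 ] T [0.054 0.031 0.026] op 0.0919
```

>>> {"method": "arm_command", "body": {"motion": [[[0, 0, 0.03, -0.02, 0.1, 0, 1], [0, 0, 0.06, -0.06, 0.25, 0, 1], [0, 0, 0.09, -0.1, 0.4, 0, 1], [0, 0, 0.12, -0.13, 0.55, 0, 1], [0, 0, 0.15, -0.17, 0.7, 0, 1], [0, 0, 0.18, -0.2, 0.84, 0, 1], [0, 0, 0.1955, -0.235, 0.95, 0.05, 1], [0, 0, 0.1955, -0.25, 1.0, 0.1, 1]]]}}

```text
time: 3.55
tool_pos: [0.5558, 0.1477, 0.1938]
tool_rot: [3.14, 0.001, 3.013]
contact_force: [-1.0, 0.6, 0.3]
opening: 0.0914
```

```bash
python3 -c "
from h import *
plan([.5533,.1702,.12],np.radians(172.4))"
```

```text
turn [0.0008 0.0007 0.0023] shift [0.0182 0.073  0.2462] deg [0.07 0.07 0.21] mm [ 5.5 21.9 73.9]
state t 3.55 [0.5558 0.1477 0.1938] [1.7993e+02 7.0000e-02 1.7261e+02] F [-1.03  0.63  0.29] T [ 0.012  0.009 -0.019] op 0.0914
```

>>> {"method": "arm_command", "body": {"motion": [[[0, 0, 0, 0.021, 0.08, 0.05, 1], [0, 0, 0, 0.021, 0.08, 0.15, 1], [0, 0, 0, 0.021, 0.08, 0.24, 1], [0, 0, 0, 0.021, 0.08, 0.25, 1], [0, 0, 0, 0.021, 0.08, 0.25, 1]]]}}

```text
time: 4.05
tool_pos: [0.553, 0.1678, 0.1184]
tool_rot: [-3.141, -0.002, 3.009]
contact_force: [0.2, 0.6, -0.3]
opening: 0.0918
```

```bash
python3 c.py w2;python3 -c "
from h import *
plan([.5533,.1702,.060],np.radians(172.4))"
```

```text
turn [0.0002 0.0005 0.0373] shift [ 0.0236  0.0044 -0.3349] deg [0.01 0.04 3.36] mm [   7.1    1.3 -100.5]
state t 4.1 [0.5539 0.1678 0.1195] [1.7999e+02 4.0000e-02 1.7236e+02] F [-0.54  0.03  0.55] T [ 0.015 -0.008  0.015] op 0.092
turn [ 0.0001  0.0005 -0.0005] shift [0.0033 0.0077 0.1985] deg [ 0.01  0.04 -0.04] mm [ 1.   2.3 59.5]
state t 4.1 [0.5539 0.1678 0.1195] [1.7999e+02 4.0000e-02 1.7236e+02] F [-0.54  0.03  0.55] T [ 0.015 -0.008  0.015] op 0.092
```

View pics/w2.png

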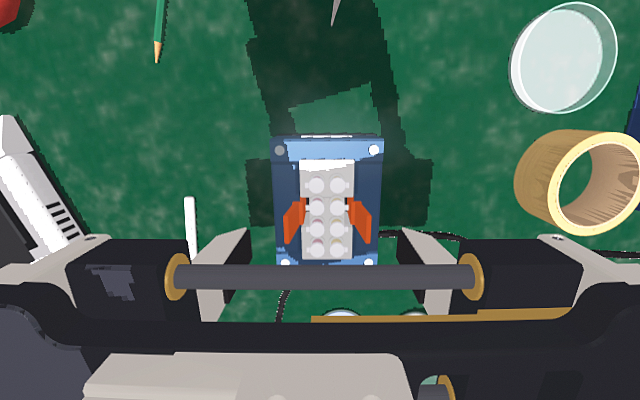

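>>> {"method": "arm_command", "body": {"motion": [[[0, 0, 0, 0.003, 0.008, 0.04, 1], [0, 0, 0, 0.003, 0.008, 0.1, 1], [0, 0, 0, 0.003, 0.008, 0.16, 1], [0, 0, 0, 0.003, 0.008, 0.19, 1], [0, 0, 0, 0.003, 0.008, 0.1985, 1], [0, 0, 0, 0.003, 0.008, 0.1985, 1], [0, 0, 0, 0.003, 0.008, 0.1985, 1]]]}}

```text
time: 4.8
tool_pos: [0.5538, 0.1703, 0.06]
tool_rot: [3.141, 0.002, 3.008]
contact_force: [0.6, -1.0, 0.6]
opening: 0.0917
```

```bash
python3 c.py w3;python3 -c "
from h import *
plan([.5533,.1702,.060],np.radians(172.4))"; python3 - <<'E'
import cv2
c=cv2.imread('pics/w3.png')
cv2.imwrite('pics/w3c.png',cv2.resize(c[100:300,200:440],None,fx=3,fy=3,interpolation=cv2.INTER_CUBIC))
E
```

```text
turn [0.0004 0.0011 0.0371] shift [ 0.0213 -0.0036 -0.533 ] deg [0.04 0.1  3.33] mm [   6.4   -1.1 -159.9]
state t 4.85 [0.5538 0.1703 0.0601] [1.7997e+02 1.0000e-01 1.7233e+02] F [-0.24  0.15  0.01] T [-0.002  0.002  0.08 ] op 0.0916
turn [ 0.0004  0.0011 -0.0007] shift [ 0.0015 -0.0005  0.0003] deg [ 0.03  0.1  -0.07] mm [ 0.4 -0.2  0.1]
state t 4.85 [0.5538 0.1703 0.0601] [1.7997e+02 1.0000e-01 1.7233e+02] F [-0.24  0.15  0.01] T [-0.002  0.002  0.08 ] op 0.0916
```

View pics/w3c.png

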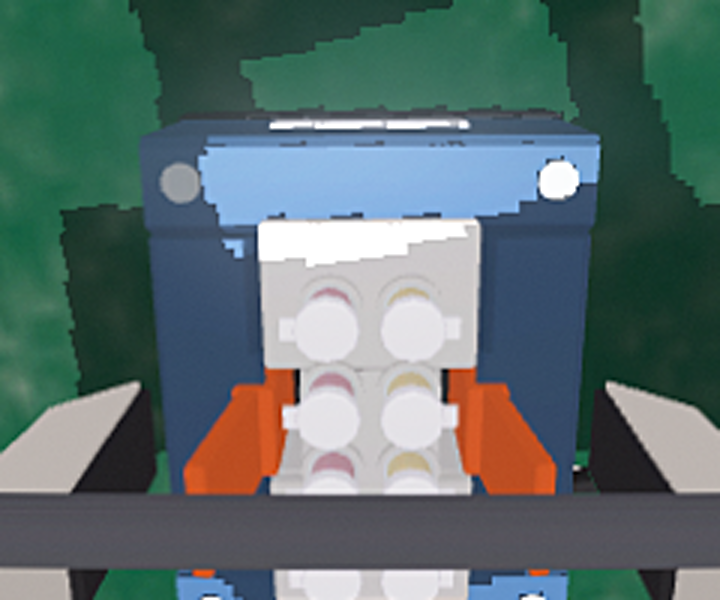

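The pads straddle the orange tabs symmetrically: tab outer edges at crop 185 and 555, finger faces at 152 and 597. Closing gently.

>>> {"method": "arm_command", "body": {"motion": [[[0, 0, 0, 0, 0, 0, 0.5], [0, 0, 0, 0, 0, 0, 0.3], [0, 0, 0, 0, 0, 0, 0.1], [0, 0, 0, 0, 0, 0, 0], [0, 0, 0, 0, 0, 0, -0.1], [0, 0, 0, 0, 0, 0, -0.2], [0, 0, 0, 0, 0, 0, -0.2]]], "grip_force": 8}}

```text
time: 5.55
tool_pos: [0.5532, 0.1701, 0.0595]
tool_rot: [3.142, 0.0, 3.008]
contact_force: [-0.7, -0.3, 3.1]
opening: 0.0455
```

```bash
python3 c.py w4;python3 -c "
from h import *
plan([.5533,.1702,.060],np.radians(172.4))"; python3 - <<'E'
import cv2
c=cv2.imread('pics/w4.png')
cv2.imwrite('pics/w4c.png',cv2.resize(c[100:300,200:440],None,fx=3,fy=3,interpolation=cv2.INTER_CUBIC))
E
```

```text
turn [0.     0.0003 0.0371] shift [ 0.0204 -0.0031 -0.5352] deg [0.   0.02 3.34] mm [   6.1   -0.9 -160.6]
state t 5.6 [0.5533 0.1701 0.0594] [1.8000e+02 2.0000e-02 1.7234e+02] F [-0.96 -0.16  3.77] T [-0.087  0.146 -0.019] op 0.045
turn [ 0.      0.0003 -0.0007] shift [-0.0001  0.0004 -0.0019] deg [ 0.    0.02 -0.06] mm [-0.   0.1 -0.6]
state t 5.6 [0.5533 0.1701 0.0594] [1.8000e+02 2.0000e-02 1.7234e+02] F [-0.96 -0.16  3.77] T [-0.087  0.146 -0.019] op 0.045
```

View pics/w4c.png

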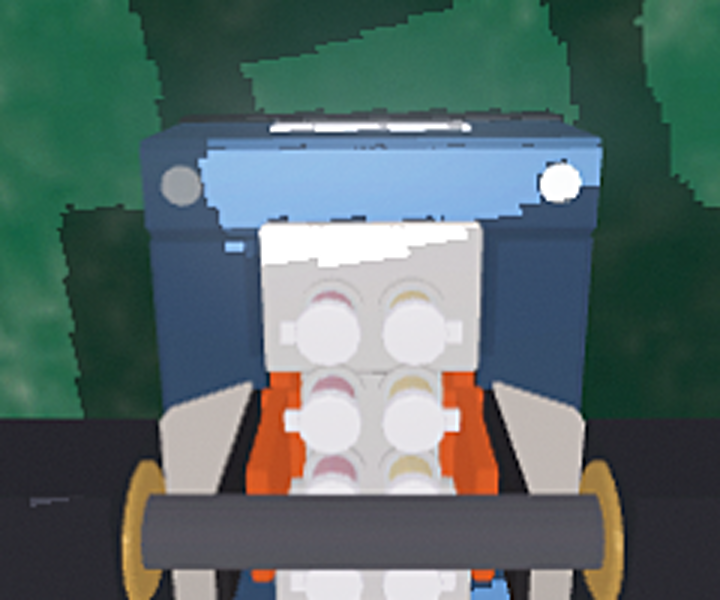

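The fingers are on the tabs at 45 mm opening (42 mm when fully in) and may still be closing. I'll let them finish.

>>> {"method": "arm_command", "body": {"motion": [[[0, 0, 0, 0, 0, 0, -0.2], [0, 0, 0, 0, 0, 0, -0.2], [0, 0, 0, 0, 0, 0, -0.2], [0, 0, 0, 0, 0, 0, -0.2]]]}}

```text
time: 6.0
tool_pos: [0.5532, 0.1701, 0.0593]
tool_rot: [3.142, 0.0, 3.008]
contact_force: [-0.3, -1.4, 4.0]
opening: 0.0453
```

```bash
python3 -c "
from h import *
plan([.5533,.1702,.060],np.radians(172.4))"
```

```text
turn [ 0.      0.0002 -0.0007] shift [-0.0002  0.0003 -0.0025] deg [ 0.    0.02 -0.06] mm [-0.1  0.1 -0.7]
state t 6.0 [0.5532 0.1701 0.0593] [1.8000e+02 2.0000e-02 1.7234e+02] F [-0.31 -1.44  4.03] T [-0.192  0.084 -0.038] op 0.0453
```

Stalled at 45.3 mm, which is about 0.10 rad per tab and just short of the 0.11 rad release. I'll raise the grip modestly.

>>> {"method": "arm_command", "body": {"motion": [[[0, 0, 0, 0, 0, 0, -0.2], [0, 0, 0, 0, 0, 0, -0.2], [0, 0, 0, 0, 0, 0, -0.2], [0, 0, 0, 0, 0, 0, -0.2]]], "grip_force": 11}}

```text
time: 6.4
tool_pos: [0.5532, 0.1701, 0.0592]
tool_rot: [3.142, 0.0, 3.008]
contact_force: [-0.0, -2.0, 3.5]
opening: 0.045
```

```bash
python3 -c "
from h import *
plan([.5533,.1702,.060],np.radians(172.4))"
```

```text
turn [ 0.      0.0001 -0.0007] shift [-0.0003  0.0003 -0.0028] deg [ 0.    0.01 -0.06] mm [-0.1  0.1 -0.8]
state t 6.4 [0.5532 0.1701 0.0592] [1.8000e+02 1.0000e-02 1.7234e+02] F [-0.01 -1.97  3.54] T [-0.274 -0.016  0.02 ] op 0.045
```

```bash
python3 c.py w5; python3 - <<'E'
from h import *
import pickle
out=[]
for n in ['w3','w5']:
    d=pickle.load(open(n+'.pkl','rb'))
    W=cloud(d)
    deck=W[185:220,295:350].reshape(-1,3);rim=W[185:225,255:280].reshape(-1,3)
    front=W[150:166,275:350].reshape(-1,3)
    md=lambda A,a,b:np.median(A[(A[:,2]>a)&(A[:,2]<b),2])
    print(n,'deck',md(W[176:182,290:355].reshape(-1,3),.054,.07),'rim',md(front,.045,.056), 'z caps',[np.round(W[v,u,2],4) for u,v in [(309,209),(337,209),(309,239),(337,239)]])
    im=cv2.resize(d['image'][165:300,270:376],None,fx=4.4,fy=4.4,interpolation=cv2.INTER_CUBIC)
    R=np.radians(-7.6);e=np.array([[np.cos(R),-np.sin(R)],[np.sin(R),np.cos(R)]])
    for dz,col in [(0,(255,0,255)),(.005,(0,255,255))]:
      for yy in (.021,.0226):
       for s in (1,-1):
        pts=np.array([[-.011,s*yy,.078],[-.011,s*yy,.043]])
        X=np.c_[pts[:,:2]@e.T+[.5533,.1702],pts[:,2]+.018+dz]
        p=proj(d,X)
        if dz==0: print(n,yy,s,p.round(1).tolist())
    out.append(im)
save(np.hstack(out)[:600,:800*2],'cmp5.png'); print(np.hstack(out).shape)
E
```

```text
turn [0.     0.0001 0.0371] shift [ 0.0203 -0.0032 -0.5361] deg [0.   0.01 3.33] mm [   6.1   -1.  -160.8]
state t 6.45 [0.5532 0.1701 0.0592] [1.8000e+02 1.0000e-02 1.7233e+02] F [-0.33 -1.43  4.11] T [-0.237  0.026  0.017] op 0.0449
w3 deck 0.058467047502941835 rim 0.051497066709652956 z caps [np.float64(0.0741), np.float64(0.0735), np.float64(0.0741), np.float64(0.0751)]
w3 0.021 1 [[365.7, 254.6], [357.5, 226.7]]
w3 0.021 -1 [[280.1, 254.7], [288.7, 226.9]]
w3 0.0226 1 [[369.0, 254.6], [360.1, 226.7]]
w3 0.0226 -1 [[276.9, 254.7], [286.1, 226.9]]
w5 deck 0.05807899903767527 rim 0.05150695711236705 z caps [np.float64(0.0739), np.float64(0.0741), np.float64(0.075), np.float64(0.0758)]
w5 0.021 1 [[366.3, 256.3], [357.9, 228.1]]
w5 0.021 -1 [[280.3, 256.4], [289.0, 228.2]]
w5 0.0226 1 [[369.6, 256.3], [360.6, 228.1]]
w5 0.0226 -1 [[277.0, 256.4], [286.3, 228.2]]
(594, 932, 3)
```

```bash
python3 -c "
from h import *
import pickle
d=pickle.load(open('w5.pkl','rb'))
save(cv2.resize(d['image'][190:300,270:376],None,fx=5,fy=5,interpolation=cv2.INTER_CUBIC),'w5c.png')"
```

```text
(no output)
```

View pics/w5c.png

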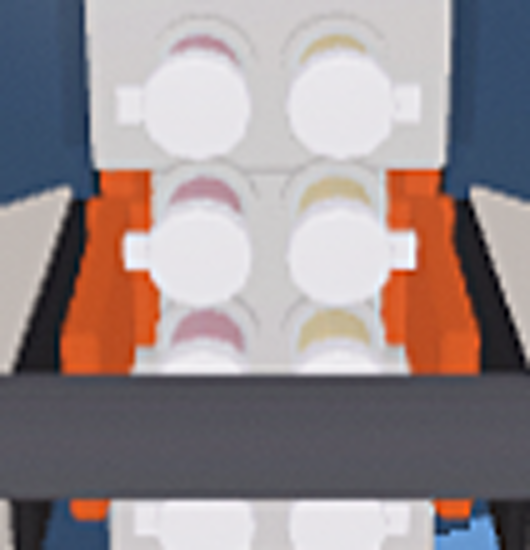

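Comparing with the projected geometry, the tab tops sit at the 21 mm "in" position: observed columns 282 and 366, predicted 280 and 366. The +4 N on the tool matches the spring load minus the carrier's weight. I'll lift in small steps and watch the force.

>>> {"method": "arm_command", "body": {"motion": [[[0, 0, 0, 0, 0, -0.003, -0.2], [0, 0, 0, 0, 0, -0.006, -0.2], [0, 0, 0, 0, 0, -0.008, -0.2], [0, 0, 0, 0, 0, -0.008, -0.2]]]}}

```text
time: 6.85
tool_pos: [0.5532, 0.1701, 0.0616]
tool_rot: [3.142, 0.0, 3.008]
contact_force: [-0.0, -1.8, 2.2]
opening: 0.0451
```

```bash
python3 c.py w6; python3 - <<'E'
from h import *
import pickle
d=pickle.load(open('w6.pkl','rb'))
W=cloud(d)
md=lambda A,a,b:np.median(A[(A[:,2]>a)&(A[:,2]<b),2])
print('deck',md(W[176:182,290:355].reshape(-1,3),.054,.07),'z caps',[np.round(W[v,u,2],4) for u,v in [(309,209),(337,209),(309,239),(337,239)]])
E
```

```text
turn [0.     0.0001 0.0371] shift [ 0.0202 -0.0032 -0.5281] deg [0.   0.01 3.34] mm [   6.1   -1.  -158.4]
state t 6.9 [0.5532 0.1702 0.0616] [1.8000e+02 1.0000e-02 1.7234e+02] F [-0.66 -2.13  2.38] T [-0.24  -0.05  -0.024] op 0.0449
deck 0.06045734355976232 z caps [np.float64(0.0753), np.float64(0.0769), np.float64(0.077), np.float64(0.0763)]
```

It's free: the deck rose 58→60.5 mm and the spring load is easing. Drawing it straight out.

>>> {"method": "arm_command", "body": {"motion": [[[0, 0, 0, 0, 0, -0.02, -0.2], [0, 0, 0, 0, 0, -0.05, -0.2], [0, 0, 0, 0, 0, -0.08, -0.2], [0, 0, 0, 0, 0, -0.11, -0.2], [0, 0, 0, 0, 0, -0.14, -0.2], [0, 0, 0, 0, 0, -0.17, -0.2], [0, 0, 0, 0, 0, -0.2, -0.2], [0, 0, 0, 0, 0, -0.23, -0.2]]]}}

```text
time: 7.7
tool_pos: [0.5531, 0.1702, 0.1314]
tool_rot: [3.141, 0.0, 3.008]
contact_force: [-0.0, -0.2, -2.0]
opening: 0.0448
```

>>> {"method": "arm_command", "body": {"motion": [[[0, 0, 0, 0, 0, -0.06, -0.2], [0, 0, 0, 0, 0, -0.13, -0.2], [0, 0, 0, 0, 0, -0.18, -0.2], [0, 0, 0, 0, 0, -0.2, -0.2], [0, 0, 0, 0, 0, -0.2, -0.2]]]}}

```text
time: 8.2
tool_pos: [0.5534, 0.1703, 0.1915]
tool_rot: [3.141, 0.002, 3.008]
contact_force: [0.7, 0.7, -3.0]
opening: 0.0448
```

```bash
python3 c.py w7;python3 -c "
from h import *
plan([.5294,-.1713,.19],np.radians(193))"
```

```text
turn [ 0.     -0.      0.0371] shift [ 0.0197 -0.0031 -0.0984] deg [ 0.   -0.    3.34] mm [  5.9  -0.9 -29.5]
state t 8.25 [0.553  0.1701 0.1905] [180.    -0.   172.34] F [-0.35  0.28 -3.1 ] T [-0.003 -0.044 -0.046] op 0.0452
turn [ 0.     -0.     -0.2296] shift [-0.0739 -1.1384  0.0016] deg [  0.    -0.   -20.66] mm [ -22.2 -341.5    0.5]
state t 8.25 [0.553  0.1701 0.1905] [180.    -0.   172.34] F [-0.35  0.28 -3.1 ] T [-0.003 -0.044 -0.046] op 0.0452
```

View pics/w7.png

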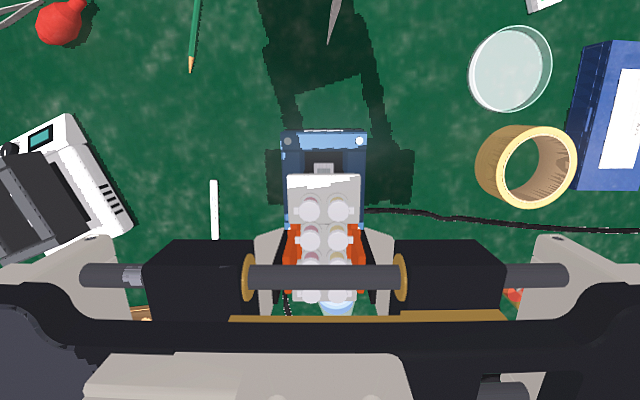

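The carrier is out and upright in the gripper: deck's near edge at row 175, empty well visible at (322,160). I'll check its tilt and height in the hand.

```bash
python3 - <<'E'
from h import *
import pickle
d=pickle.load(open('w7.pkl','rb'))
W=cloud(d)
A=W[172:250,285:365].reshape(-1,3); A=A[np.isfinite(A[:,0])]
R0=Ro.from_euler('xyz',robot.observe()['tool_rot']); Q=R0.inv().apply(A-robot.observe()['tool_pos'])*1000
D=Q[(Q[:,2]>-8)&(Q[:,2]<8)]
h,b=np.histogram(Q[:,2],np.arange(-60,60,2));print([(x,n) for x,n in zip(b,h) if n>15])
D=Q[(abs(Q[:,2]-np.median(Q[(Q[:,2]>-8)&(Q[:,2]<8),2]))<2.5)]
print('deck n',len(D),D.min(0).round(1),D.max(0).round(1))
c,res,_,_=np.linalg.lstsq(np.c_[D[:,:2],np.ones(len(D))],D[:,2],rcond=None);print('plane',c)
F=D[D[:,0]>18+0];print(np.percentile(D[:,0],[1,99]),np.percentile(D[D[:,0]>25,1],[.5,99.5]) if (D[:,0]>25).any() else '')
E
```

```text
[(np.int64(-28), np.int64(24)), (np.int64(-26), np.int64(25)), (np.int64(-24), np.int64(29)), (np.int64(-22), np.int64(31)), (np.int64(-20), np.int64(33)), (np.int64(-18), np.int64(554)), (np.int64(-16), np.int64(1006)), (np.int64(-14), np.int64(174)), (np.int64(-12), np.int64(58)), (np.int64(-10), np.int64(98)), (np.int64(-8), np.int64(110)), (np.int64(-6), np.int64(117)), (np.int64(-4), np.int64(319)), (np.int64(-2), np.int64(1217)), (np.int64(0), np.int64(1651)), (np.int64(2), np.int64(63)), (np.int64(4), np.int64(22)), (np.int64(10), np.int64(62)), (np.int64(34), np.int64(19))]
deck n 3011 [ -5.4 -23.5  -2.5] [43.2 25.2  2.4]
plane [ 1.98698884e-02 -3.46044559e-04 -5.79633800e-01]
[-4.19139771 42.71388897] [-21.69411055  21.85047355]
```

```bash
python3 -c "
from h import *
import pickle
d=pickle.load(open('w7.pkl','rb'))
save(cv2.resize(d['image'][165:305,275:385],None,fx=4.2,fy=4.2,interpolation=cv2.INTER_CUBIC),'w7c.png')"
```

```text
(no output)
```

View pics/w7c.png

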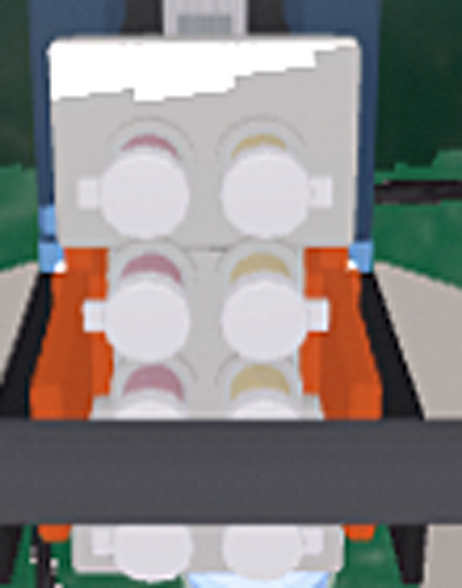

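```bash
python3 - <<'E'
from h import *
import pickle
def fit(n,tp):
    d=pickle.load(open(n+'.pkl','rb'));W=cloud(d)
    Q=Ro.from_euler('xyz',[np.pi,0,np.radians(172.34)]).inv().apply(W.reshape(-1,3)-tp)*1000
    Q=Q[np.isfinite(Q[:,0])]
    Q=Q[(abs(Q[:,1])<19)&(Q[:,0]>4)&(Q[:,0]<41)&(abs(Q[:,2])<4)]
    for _ in range(6):
        c=np.linalg.lstsq(np.c_[Q[:,:2],np.ones(len(Q))],Q[:,2],rcond=None)[0]
        r=Q[:,2]-np.c_[Q[:,:2],np.ones(len(Q))]@c; Q=Q[abs(r)<2.5*r.std()+.1]
    print(n,c.round(4),len(Q),r.std().round(2))
fit('w5',[.5532,.1701,.0592]);fit('w6',[.5532,.1702,.0616]);fit('w7',[.553,.1701,.1905])
E
```

```text
w5 [ 0.0302  0.003  -0.1375] 2149 0.92
w6 [ 0.0321  0.0012 -0.1912] 2142 0.92
w7 [ 3.1100e-02 -2.0000e-04 -1.0294e+00] 2150 0.9
```

Upright (deck slope unchanged from the latched state) and centred. Moving over the mixer.

>>> {"method": "arm_command", "body": {"motion": [[[0, 0, -0.02, 0, -0.06, 0, -0.2], [0, 0, -0.05, -0.01, -0.18, 0, -0.2], [0, 0, -0.09, -0.02, -0.32, 0, -0.2], [0, 0, -0.13, -0.03, -0.47, 0, -0.2], [0, 0, -0.17, -0.04, -0.62, 0, -0.2], [0, 0, -0.2, -0.05, -0.77, 0, -0.2], [0, 0, -0.22, -0.06, -0.9, 0, -0.2], [0, 0, -0.2296, -0.067, -1.0, 0, -0.2]]]}}

```text
time: 9.05
tool_pos: [0.5321, -0.1321, 0.1894]
tool_rot: [3.141, -0.002, -2.915]
contact_force: [1.0, 0.1, -2.6]
opening: 0.0448
```

>>> {"method": "arm_command", "body": {"motion": [[[0, 0, 0, 0.03, -0.08, 0, -0.2], [0, 0, 0, 0.042, -0.12, 0, -0.2], [0, 0, 0, 0.042, -0.127, 0, -0.2], [0, 0, 0, 0.042, -0.127, 0, -0.2], [0, 0, 0, 0.042, -0.127, 0, -0.2], [0, 0, 0, 0.042, -0.127, 0, -0.2]]]}}

```text
time: 9.65
tool_pos: [0.5295, -0.1685, 0.1905]
tool_rot: [3.141, 0.0, -2.913]
contact_force: [0.1, -0.1, -3.1]
opening: 0.0452
```

```bash
python3 c.py m2;python3 -c "
from h import *
plan([.5294,-.1713,.135],np.radians(193))"
```

```text
turn [2.000e-04 1.000e-04 2.676e-01] shift [-0.3124  1.0865 -0.0977] deg [2.000e-02 1.000e-02 2.408e+01] mm [-93.7 326.  -29.3]
state t 9.7 [ 0.5295 -0.1687  0.1906] [ 1.7999e+02  1.0000e-02 -1.6692e+02] F [ 0.06  0.47 -2.7 ] T [0.089 0.018 0.007] op 0.0448
turn [0.0002 0.0001 0.0009] shift [ 0.0023 -0.0084  0.1854] deg [0.01 0.01 0.08] mm [ 0.7 -2.5 55.6]
state t 9.7 [ 0.5295 -0.1687  0.1906] [ 1.7999e+02  1.0000e-02 -1.6692e+02] F [ 0.06  0.47 -2.7 ] T [0.089 0.018 0.007] op 0.0448
```

View pics/m2.png

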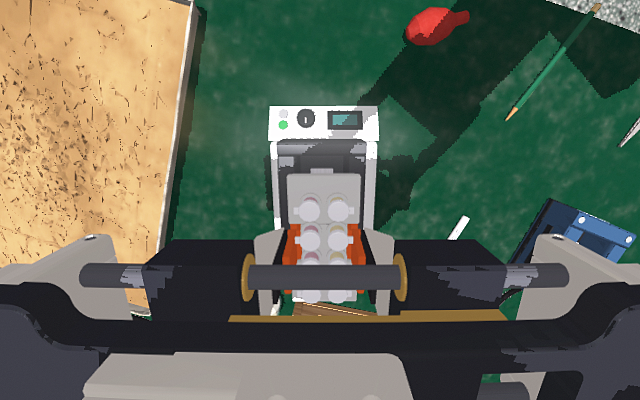

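```bash
cat > plat.py <<'E'
from h import *
import pickle,sys
d=pickle.load(open(sys.argv[1]+'.pkl','rb'))
W=cloud(d).reshape(-1,3);P=W[(W[:,2]>.0868)&(W[:,2]<.0925)&(abs(W[:,0]-.5294)<.08)&(abs(W[:,1]+.1713)<.07)]
a=np.radians(13);e=np.array([[np.cos(a),np.sin(a)],[-np.sin(a),np.cos(a)]])
Q=(P[:,:2]*1000-[529.4,-171.3])@e.T
print('z',np.median(P[:,2]),len(Q))
for x in range(-50,-5,4):
    y=Q[abs(Q[:,0]-x)<2,1]
    if len(y)>3: print(x,y.min().round(1),y.max().round(1),'inner',(y[y<0].max().round(1),y[y>0].min().round(1)))
print('xmin',[Q[abs(Q[:,1]-v)<3,0].min().round(1) for v in range(-36,37,9)])
print('xin',[Q[(abs(Q[:,1]-v)<2)&(Q[:,0]<0),0].max().round(1) for v in range(-20,21,5)])
E
python3 plat.py m2; python3 plat.py m1
```

```text
z 0.08979813746818671 2546
-50 -41.7 41.8 inner (np.float64(-0.8), np.float64(0.1))
-46 -41.7 41.9 inner (np.float64(-0.8), np.float64(0.1))
-42 -41.8 42.0 inner (np.float64(-0.8), np.float64(0.1))
-38 -41.4 41.6 inner (np.float64(-1.8), np.float64(2.0))
-34 -41.6 41.8 inner (np.float64(-24.5), np.float64(24.6))
-30 -41.8 42.0 inner (np.float64(-23.8), np.float64(23.8))
-26 -41.9 42.2 inner (np.float64(-24.7), np.float64(24.7))
-22 -41.1 41.3 inner (np.float64(-23.9), np.float64(24.0))
-18 -41.5 41.5 inner (np.float64(-34.2), np.float64(38.2))
-14 -41.7 41.7 inner (np.float64(-33.5), np.float64(38.5))
-10 -41.8 41.9 inner (np.float64(-33.7), np.float64(38.5))
-6 -42.0 42.0 inner (np.float64(-33.7), np.float64(37.6))
xmin [np.float64(-52.0), np.float64(-52.1), np.float64(-52.1), np.float64(-52.1), np.float64(-52.1), np.float64(-52.0), np.float64(-52.1), np.float64(-52.2), np.float64(-52.1)]
xin [np.float64(-39.8), np.float64(-40.8), np.float64(-39.9), np.float64(-39.8), np.float64(-39.8), np.float64(-40.9), np.float64(-40.9), np.float64(-40.8), np.float64(-39.8)]
z 0.0898691797998461 
[... 357 characters left out ...]
41.5 41.7 inner (np.float64(-23.4), np.float64(24.7))
-22 -41.8 41.7 inner (np.float64(-23.8), np.float64(24.5))
-18 -41.4 41.5 inner (np.float64(-24.1), np.float64(24.5))
-14 -41.6 41.4 inner (np.float64(-23.1), np.float64(24.2))
-10 -42.1 41.3 inner (np.float64(-23.3), np.float64(24.0))
-6 -41.2 41.2 inner (np.float64(-23.6), np.float64(23.9))
xmin [np.float64(-51.9), np.float64(-51.5), np.float64(-52.0), np.float64(-51.6), np.float64(-52.0), np.float64(-51.5), np.float64(-52.0), np.float64(-51.5), np.float64(-52.1)]
xin [np.float64(-40.4), np.float64(-40.1), np.float64(-40.0), np.float64(-40.6), np.float64(-41.5), np.float64(-40.0), np.float64(-40.8), np.float64(-40.6), np.float64(-40.4)]
```

The new view agrees with the earlier measurement within about 0.2 mm. Correcting and lowering to just above the lead-in.

>>> {"method": "arm_command", "body": {"motion": [[[0, 0, 0, 0.002, -0.008, 0.04, -0.2], [0, 0, 0, 0.002, -0.008, 0.09, -0.2], [0, 0, 0, 0.002, -0.008, 0.14, -0.2], [0, 0, 0, 0.002, -0.008, 0.175, -0.2], [0, 0, 0, 0.002, -0.008, 0.188, -0.2], [0, 0, 0, 0.002, -0.008, 0.188, -0.2], [0, 0, 0, 0.002, -0.008, 0.188, -0.2]]]}}

```text
time: 10.4
tool_pos: [0.5296, -0.1724, 0.1346]
tool_rot: [-3.141, 0.001, -2.915]
contact_force: [-0.8, -0.4, -2.4]
opening: 0.0447
```

```bash
python3 c.py m3;python3 -c "
from h import *
plan([.5294,-.1713,.1265],np.radians(193))"
```

```text
turn [-0.0003  0.0008  0.2667] shift [-0.3133  1.0991 -0.2845] deg [-0.03  0.07 24.  ] mm [-94.  329.7 -85.4]
state t 10.45 [ 0.5297 -0.1725  0.1348] [-1.7996e+02  6.0000e-02 -1.6700e+02] F [ 0.55 -0.5  -3.22] T [0.115 0.016 0.1  ] op 0.0453
turn [-0.0005  0.0007 -0.    ] shift [0.0001 0.004  0.0276] deg [-0.04  0.06 -0.  ] mm [0.  1.2 8.3]
state t 10.45 [ 0.5297 -0.1725  0.1348] [-1.7996e+02  6.0000e-02 -1.6700e+02] F [ 0.55 -0.5  -3.22] T [0.115 0.016 0.1  ] op 0.0453
```

View pics/m3.png

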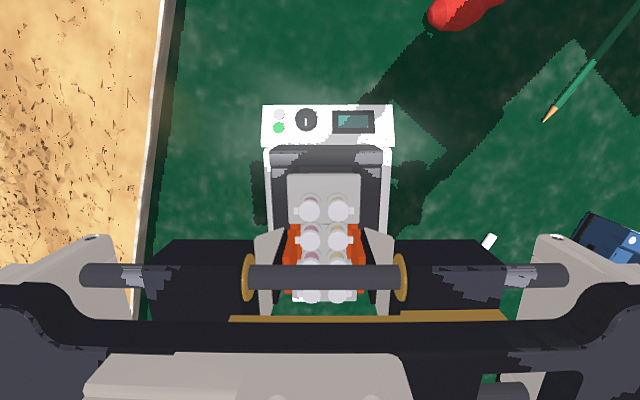

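>>> {"method": "arm_command", "body": {"motion": [[[0, 0, 0, 0, 0.004, 0, -0.2], [0, 0, 0, 0, 0.004, 0.006, -0.2], [0, 0, 0, 0, 0.004, 0.012, -0.2], [0, 0, 0, 0, 0.004, 0.018, -0.2], [0, 0, 0, 0, 0.004, 0.024, -0.2], [0, 0, 0, 0, 0.004, 0.028, -0.2], [0, 0, 0, 0, 0.004, 0.028, -0.2]]]}}

```text
time: 11.15
tool_pos: [0.5289, -0.171, 0.1255]
tool_rot: [3.141, -0.0, -2.915]
contact_force: [-0.2, -0.2, -2.6]
opening: 0.0449
```

```bash
python3 -c "
from h import *
plan([.5294,-.1713,.1185],np.radians(193))"
```

```text
turn [ 0.0003 -0.0002 -0.0001] shift [-0.0015 -0.0012  0.0232] deg [ 0.02 -0.02 -0.01] mm [-0.5 -0.4  7. ]
state t 11.15 [ 0.5289 -0.171   0.1255] [ 1.7998e+02 -2.0000e-02 -1.6701e+02] F [-0.16 -0.25 -2.58] T [ 0.075 -0.035 -0.037] op 0.0449
```

>>> {"method": "arm_command", "body": {"motion": [[[0, 0, 0, -0.001, -0.001, 0.006, -0.2], [0, 0, 0, -0.001, -0.001, 0.012, -0.2], [0, 0, 0, -0.001, -0.001, 0.018, -0.2], [0, 0, 0, -0.001, -0.001, 0.023, -0.2]]]}}

```text
time: 11.55
tool_pos: [0.5293, -0.1713, 0.1186]
tool_rot: [3.141, -0.0, -2.915]
contact_force: [-0.2, -0.1, -2.3]
opening: 0.0449
```

```bash
python3 -c "
from h import *
plan([.5294,-.1713,.1085],np.radians(193))"
```

```text
turn [ 0.0001 -0.      0.    ] shift [-0.0002 -0.0002  0.0338] deg [ 0.01 -0.    0.  ] mm [-0.1 -0.1 10.1]
state t 11.55 [ 0.5293 -0.1713  0.1186] [ 179.99   -0.   -167.  ] F [-0.17 -0.1  -2.26] T [0.05  0.072 0.053] op 0.0449
```

It's 12 mm into the well with no contact force. Continuing.

>>> {"method": "arm_command", "body": {"motion": [[[0, 0, 0, 0, 0, 0.008, -0.2], [0, 0, 0, 0, 0, 0.016, -0.2], [0, 0, 0, 0, 0, 0.024, -0.2], [0, 0, 0, 0, 0, 0.032, -0.2], [0, 0, 0, 0, 0, 0.04, -0.2], [0, 0, 0, 0, 0, 0.046, -0.2], [0, 0, 0, 0, 0, 0.046, -0.2]]]}}

```text
time: 12.25
tool_pos: [0.5292, -0.1712, 0.1048]
tool_rot: [3.141, -0.0, -2.915]
contact_force: [-0.3, 0.5, -1.4]
opening: 0.0448
```

```bash
python3 -c "
from h import *
plan([.5294,-.1713,.1015],np.radians(193))"
```

```text
turn [ 0.0002 -0.0002  0.    ] shift [-0.0005 -0.0003  0.0108] deg [ 0.02 -0.02  0.  ] mm [-0.1 -0.1  3.3]
state t 12.25 [ 0.5292 -0.1712  0.1048] [ 1.7998e+02 -2.0000e-02 -1.6700e+02] F [-0.33  0.46 -1.44] T [0.1   0.012 0.023] op 0.0448
```

>>> {"method": "arm_command", "body": {"motion": [[[0, 0, 0, 0, 0, 0.004, -0.2], [0, 0, 0, 0, 0, 0.008, -0.2], [0, 0, 0, 0, 0, 0.012, -0.2], [0, 0, 0, 0, 0, 0.012, -0.2]]]}}

```text
time: 12.65
tool_pos: [0.5295, -0.1714, 0.1018]
tool_rot: [-3.141, 0.001, -2.915]
contact_force: [0.1, -0.2, 2.1]
opening: 0.0447
```

>>> {"method": "arm_command", "body": {"motion": [[[0, 0, 0, 0, 0, 0.003, -0.2], [0, 0, 0, 0, 0, 0.006, -0.2], [0, 0, 0, 0, 0, 0.006, -0.2]]]}}

```text
time: 12.95
tool_pos: [0.5295, -0.1714, 0.0998]
tool_rot: [-3.141, 0.0, -2.915]
contact_force: [-1.5, 0.4, 1.5]
opening: 0.0446
```

```bash
python3 -c "
from h import *
plan([.5294,-.1713,.095],np.radians(193))"
```

```text
turn [-0.0002  0.0003  0.    ] shift [0.0003 0.0004 0.0159] deg [-0.01  0.02  0.  ] mm [0.1 0.1 4.8]
state t 12.95 [ 0.5295 -0.1714  0.0998] [-1.7999e+02  2.0000e-02 -1.6700e+02] F [-1.49  0.38  1.47] T [ 0.126  0.083 -0.015] op 0.0446
```

Plate contact felt at TCP z of about 0.102, as predicted. Pressing on in small steps toward the hard stop.

>>> {"method": "arm_command", "body": {"motion": [[[0, 0, 0, 0, 0, 0.004, -0.2], [0, 0, 0, 0, 0, 0.008, -0.2], [0, 0, 0, 0, 0, 0.008, -0.2]]]}}

```text
time: 13.25
tool_pos: [0.5295, -0.1714, 0.0973]
tool_rot: [-3.141, 0.0, -2.915]
contact_force: [-1.0, 0.7, 4.6]
opening: 0.0451
```

>>> {"method": "arm_command", "body": {"motion": [[[0, 0, 0, 0, 0, 0.003, -0.2], [0, 0, 0, 0, 0, 0.004, -0.2], [0, 0, 0, 0, 0, 0.004, -0.2]]]}}

```text
time: 13.55
tool_pos: [0.5295, -0.1714, 0.0964]
tool_rot: [-3.141, 0.001, -2.915]
contact_force: [-1.0, 0.8, 5.6]
opening: 0.0447
```

```bash
python3 -c "
from h import *
plan([.5294,-.1713,.095],np.radians(193))"; python3 c.py m4; cat > fit.py <<'E'
from h import *
import pickle,sys
def fit(n,tp):
    d=pickle.load(open(n+'.pkl','rb'));W=cloud(d)
    Q=Ro.from_euler('xyz',[np.pi,0,np.radians(193)]).inv().apply(W.reshape(-1,3)-tp)*1000
    Q=Q[np.isfinite(Q[:,0])]
    D=Q[(abs(Q[:,1])<18)&(Q[:,0]>33)&(Q[:,0]<42)&(abs(Q[:,2])<6)]
    P=Q[(abs(Q[:,1])<30)&(Q[:,0]>47)&(Q[:,0]<51)&(abs(Q[:,2])<12)]
    P2=Q[(abs(Q[:,1])>29)&(abs(Q[:,1])<40)&(Q[:,0]>10)&(Q[:,0]<40)&(abs(Q[:,2])<12)]
    m=lambda A:(np.median(A[:,2]).round(2),len(A))
    print(n,'deck end toolz',m(D),'platform end',m(P),'sides',m(P2),'deck above platform',(np.median(P[:,2])-np.median(D[:,2])).round(2))
fit(sys.argv[1],robot.observe()['tool_pos'])
E
python3 fit.py m4
```

```text
turn [-0.0002  0.0003  0.    ] shift [0.0004 0.0004 0.0048] deg [-0.02  0.03  0.  ] mm [0.1 0.1 1.4]
state t 13.55 [ 0.5295 -0.1714  0.0964] [-1.7998e+02  3.0000e-02 -1.6700e+02] F [-1.03  0.77  5.61] T [ 0.131  0.302 -0.046] op 0.0447
turn [-1.000e-04  3.000e-04  2.667e-01] shift [-0.313   1.0956 -0.4121] deg [-1.0e-02  3.0e-02  2.4e+01] mm [ -93.9  328.7 -123.6]
state t 13.6 [ 0.5295 -0.1714  0.0964] [-1.7998e+02  3.0000e-02 -1.6700e+02] F [-1.22  0.18  5.64] T [ 0.114  0.263 -0.024] op 0.0451
m4 deck end toolz (np.float64(1.04), 889) platform end (np.float64(6.49), 675) sides (np.float64(6.37), 1755) deck above platform 5.44
```

The deck is 5.4 mm above the platform, against 5.5 expected at the hard stop. One small confirming nudge.

>>> {"method": "arm_command", "body": {"motion": [[[0, 0, 0, 0, 0, 0.002, -0.2], [0, 0, 0, 0, 0, 0.002, -0.2], [0, 0, 0, 0, 0, 0.002, -0.2]]]}}

```text
time: 13.9
tool_pos: [0.5296, -0.1714, 0.0963]
tool_rot: [-3.141, 0.001, -2.915]
contact_force: [-2.4, 0.9, 9.3]
opening: 0.045
```

```bash
python3 c.py m5; python3 fit.py m5;  python3 fit.py m3
```

```text
turn [-0.0003  0.0006  0.2667] shift [-0.3129  1.0956 -0.4127] deg [-0.03  0.06 24.  ] mm [ -93.9  328.7 -123.8]
state t 13.95 [ 0.5296 -0.1714  0.0963] [-1.7996e+02  5.0000e-02 -1.6700e+02] F [-2.54  1.1   9.91] T [0.242 0.467 0.033] op 0.045
m5 deck end toolz (np.float64(0.95), 895) platform end (np.float64(6.38), 671) sides (np.float64(6.27), 1762) deck above platform 5.43
m3 deck end toolz (np.float64(-2.2), 18) platform end (np.float64(6.43), 436) sides (np.float64(6.3), 1116) deck above platform 8.63
```

View pics/m5.png

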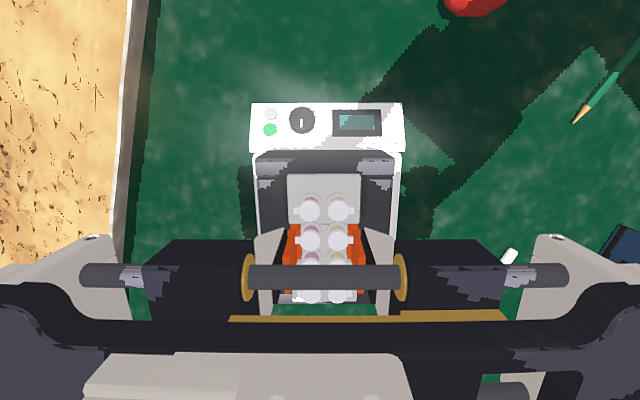

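The force rose 4 N over 0.1 mm, so that is the hard stop. Now I'll open slowly, keeping the downward friction while the barbs swing under the rim.

>>> {"method": "arm_command", "body": {"motion": [[[0, 0, 0, 0, 0, 0, -0.02], [0, 0, 0, 0, 0, 0, 0], [0, 0, 0, 0, 0, 0, 0.03], [0, 0, 0, 0, 0, 0, 0.06], [0, 0, 0, 0, 0, 0, 0.09], [0, 0, 0, 0, 0, 0, 0.12]]]}}

```text
time: 14.55
tool_pos: [0.5296, -0.1714, 0.0958]
tool_rot: [-3.141, 0.001, -2.915]
contact_force: [-0.1, -0.3, 2.7]
opening: 0.0511
```

```bash
python3 c.py m6; python3 fit.py m6
```

```text
turn [-2.000e-04  5.000e-04  2.667e-01] shift [-0.3127  1.0956 -0.4146] deg [-1.0e-02  5.0e-02  2.4e+01] mm [ -93.8  328.7 -124.4]
state t 14.6 [ 0.5296 -0.1714  0.0957] [-1.7998e+02  4.0000e-02 -1.6700e+02] F [-0.3  -0.21  3.08] T [0.032 0.048 0.048] op 0.0514
m6 deck end toolz (np.float64(-1.23), 927) platform end (np.float64(5.65), 686) sides (np.float64(5.61), 1827) deck above platform 6.88
```

The deck is now 6.9 mm above the platform, where a latched carrier should be (7.0); unlatched it would be 12. Opening fully, then backing off.

>>> {"method": "arm_command", "body": {"motion": [[[0, 0, 0, 0, 0, 0, 0.2], [0, 0, 0, 0, 0, 0, 0.35], [0, 0, 0, 0, 0, 0, 0.6], [0, 0, 0, 0, 0, 0, 1], [0, 0, 0, 0, 0, 0, 1], [0, 0, 0, 0, 0, 0, 1]]]}}

```text
time: 15.2
tool_pos: [0.5292, -0.1713, 0.0952]
tool_rot: [3.141, -0.0, -2.915]
contact_force: [0.0, 0.1, 0.0]
opening: 0.089
```

```bash
python3 c.py m7; python3 fit.py m7; python3 - <<'E'
import cv2
c=cv2.imread('pics/m7.png')
cv2.imwrite('pics/m7c.png',cv2.resize(c[100:310,220:430],None,fx=2.8,fy=2.8,interpolation=cv2.INTER_CUBIC))
E
```

```text
turn [ 1.000e-04 -2.000e-04  2.667e-01] shift [-0.3134  1.0953 -0.4155] deg [ 1.0e-02 -2.0e-02  2.4e+01] mm [ -94.   328.6 -124.6]
state t 15.25 [ 0.5293 -0.1713  0.0953] [ 1.7998e+02 -1.0000e-02 -1.6700e+02] F [-0.32  0.41  0.27] T [0.043 0.024 0.027] op 0.0903
m7 deck end toolz (np.float64(-1.62), 923) platform end (np.float64(5.44), 699) sides (np.float64(5.29), 1690) deck above platform 7.07
```

View pics/m7c.png

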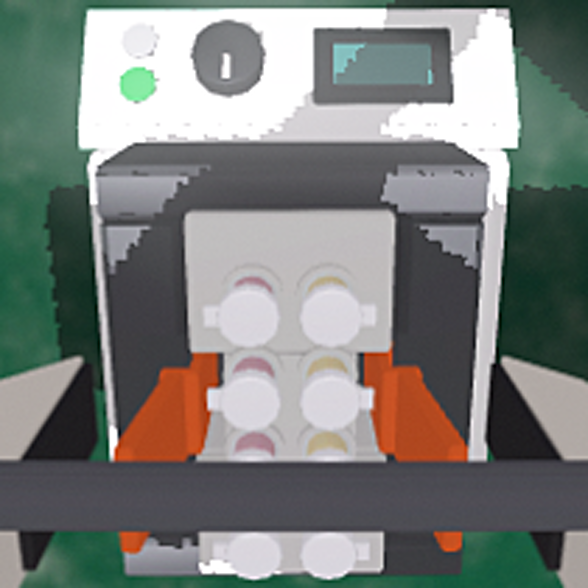

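Both orange tabs are sprung out (crop x 118 and 467), the deck is 7.07 mm above the platform and nothing is touching. Retracting straight up.

>>> {"method": "arm_command", "body": {"motion": [[[0, 0, 0, 0, 0, -0.02, 1], [0, 0, 0, 0, 0, -0.07, 1], [0, 0, 0, 0, 0, -0.15, 1], [0, 0, 0, 0, 0, -0.25, 1], [0, 0, 0, 0, 0, -0.35, 1], [0, 0, 0, 0, 0, -0.42, 1], [0, 0, 0, 0, 0, -0.42, 1], [0, 0, 0, 0, 0, -0.42, 1]]]}}

```text
time: 16.05
tool_pos: [0.5292, -0.1713, 0.2215]
tool_rot: [-3.141, 0.0, -2.915]
contact_force: [-0.3, 0.1, 0.0]
opening: 0.0917
```

```bash
python3 c.py m8; python3 - <<'E'
from h import *
import pickle
d=pickle.load(open('m8.pkl','rb'))
W=cloud(d).reshape(-1,3)
a=np.radians(13);e=np.array([[np.cos(a),np.sin(a)],[-np.sin(a),np.cos(a)]])
Q=np.c_[(W[:,:2]*1000-[529.4,-171.3])@e.T,W[:,2]*1000]
Q=Q[np.isfinite(Q[:,0])]
m=lambda s:np.median(Q[s&(Q[:,2]>85)&(Q[:,2]<112),2]).round(2)
print('deck -x',m((abs(Q[:,1])<18)&(Q[:,0]<-34)&(Q[:,0]>-42)),'+x',m((abs(Q[:,1])<18)&(Q[:,0]>40)&(Q[:,0]<43)),'plat -x',m((abs(Q[:,1])<30)&(Q[:,0]<-47)&(Q[:,0]>-51)))
s=robot.read_camera('scene');save(cv2.resize(s['image'][170:280,180:480],None,fx=2.6,fy=2.6,interpolation=cv2.INTER_CUBIC),'s8.png')
save(cv2.resize(d['image'][90:260,230:410],None,fx=3.3,fy=3.3,interpolation=cv2.INTER_CUBIC),'m8c.png')
t=robot.read_camera('top');save(cv2.resize(t['image'][130:300,160:500],None,fx=2.3,fy=2.3,interpolation=cv2.INTER_CUBIC),'t8.png')
E
```

```text
turn [ 0.0005 -0.0008  0.2666] shift [-0.3147  1.0941  0.0028] deg [ 0.05 -0.07 24.  ] mm [-94.4 328.2   0.8]
state t 16.1 [ 0.5288 -0.171   0.2206] [ 1.7994e+02 -6.0000e-02 -1.6700e+02] F [-0.18 -0.63 -0.08] T [-0.032 -0.017 -0.021] op 0.0917
deck -x 96.97 +x 97.06 plat -x 90.0
```

View pics/m8c.png

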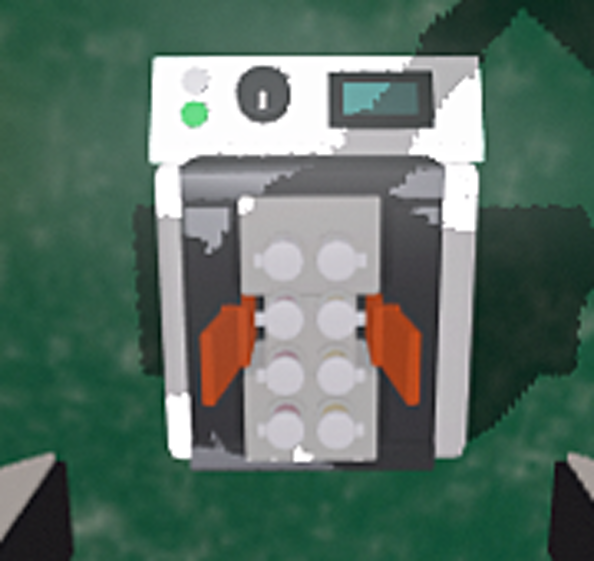

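View pics/s8.png

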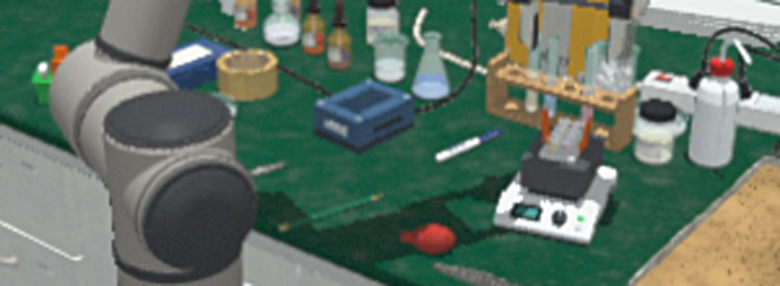

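View pics/t8.png

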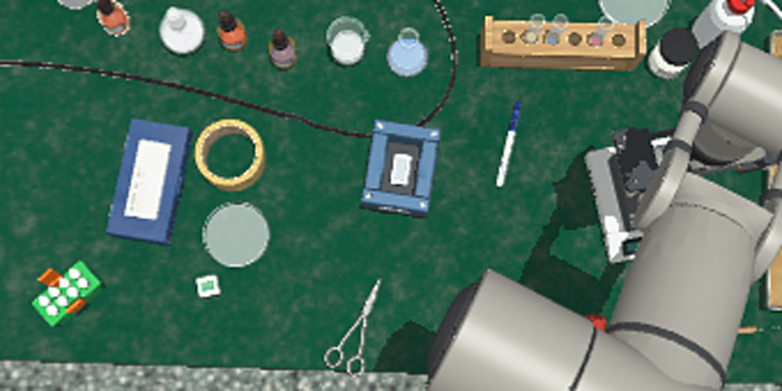

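The carrier sits level: its deck is 7.0 mm above the platform at both ends. Both tabs are out, the transport base is empty, and nothing else has moved. Handing in.

```bash
python3 -c "
from cell import robot
print(robot.hand_in())"
```

```text
the job is handed in; nothing more can be done
None
```

The tube carrier is latched in the mixer well, and I handed the job in at about 16 s of the 54 s allowed. I pinched the tabs with an 11 N grip setting and drew the carrier straight out. I then lowered it pinched into the mixer well, pressed it to the hard stop (about 10 N peak at the wrist) and let go slowly.

**Final checks:**
- **Seating:** the deck stands 7.0 mm above the platform at both ends, which matches a latched carrier. Unlatched, it would be at least 12 mm.
- **Tabs and tubes:** both orange tabs are sprung out, and the tubes are upright.
- **Robot:** the gripper is open and clear, with no force on the tool.
- **Bench:** in the top and scene views the transport base is empty and everything else I could see is where it was. In the top view the arm hid part of the area round the mixer.

**Two readings differed from what I expected:**
- **Pinch opening:** the pinched opening read 45 mm rather than 42 mm, and an 8 N grip had stalled at about the same width. The camera view and the free lift showed the tabs were in.
- **Carrier height:** the carrier sat a millimetre or so differently in the grip by the time it was pressed down. It had no effect on the result.

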